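# Present the bearing ball to the bench camera

## Robot

A 6-joint arm with a two-finger parallel gripper is mounted at the origin on a cart in front of the work surface, level with it; the furniture and walls round the work are solid. World frame = base frame: x ahead of the robot, y to its left, z up, the work surface at z = 0. Lengths are in mm, angles in rad, forces in N, time in s.
With the tool pointing down it reaches from about 400 to 925 mm from the base axis. Payload 3.4 kg.
Tool frame: the origin (TCP) lies between the finger pads; the fingertips stand bot.finger_overhang ahead of it and the grasp point (between the pads) lies 8 mm behind it (bot.finger_overhang is the distance from the TCP to the fingertips, in mm); z points along the fingers, y is the direction in which the jaws open and shut (so a half turn about z gives the same grasp; the last joint's range is limited). The gripper opens to 85 mm and grips with 20 to 120 N. Pads are 22 mm wide; open, the fingers measure 114 mm over their backs; the gripper's body (76 mm by 85 mm) begins 54 mm behind the grasp point. The pads swing forward as they close: fully open they stand 13 mm farther back than shut.
Start: joints at [1.161, 0.307, 1.506, -0, 1.328, -0.073], TCP at [190.043, 542.692, 242.305] pointing down, gripper open.
Joint ranges: [-3.12, 3.12], [-1.05, 2.28], [0.14, 2.33], [-1.42, 4.57], [0.1, 2.73], [-2.68, 2.68]. Speed limits (rad/s): [2.57, 2.57, 3.14, 3.14, 3.14, 3.14].

## Interface

Orientations are given as a unit quaternion [w, x, y, z].
In Python, from station import bot, optics gives the robot as it stands.
- The arm moves only by the tool arm_command, never from a script. Its argument "series" is a list of rows, each an object with "hand": the opening in per cent of the stroke, from 0 (shut) to 100 (fully open); "slide": the shift along the tool's x, y, z in m, a list of three; "turn": the turn, a rotation vector about the tool's x, y, z in rad, a list of three. A call has 1 to 12 rows; each row is the pose to reach, as a shift and turn from the pose measured when the call began, along the tool's axes at that moment; what a row does not reach only later rows make up. A row lasts 1/10 s, in which the tool goes at most 50 mm and 8.59 degrees, less where a joint would pass 70% of its speed; a pose out of reach is approached as far as the arm can. A call with a gripper value outside its range is refused whole. The fingers move at their own pace and stop on an object; "newtons" is the grip in N (left out, the last holds). Time passes only in rows, so rows that repeat a pose let the fingers close. It gives the time, the measured TCP pose, the force and the opening at its end, in the units of the state.
- bot.state(): the state, without advancing time (a new reading comes with each control period).
- optics.camera(name): name is "scene" or "top" or "wrist"; returns a dict with "frame" (400x640x3 uint8, red, green, blue), "intrinsics" (3x3 intrinsics, pixels), "camera_from_world" (4x4, takes a point from world to camera coordinates); the wrist camera has in their place "hand_eye" (4x4, takes a point from camera to tool coordinates, whose origin is the TCP and whose axes are the flange's). Camera axes: x right, y down, z forward; pixel columns grow to the right and rows downward; lengths in mm; the calibration is good to about 2 mm. A picture is of the moment at which its call begins: read the wrist's pose just before it. There is no depth.
- bot.finish_job(): hands the job in, once; it reports no verdict.
The state is a dict: "time_s": time; "joint_positions": joint angles; "joint_velocities": joint speeds; "tau": joint torques, N m; "tcp_pos": TCP position; "tool_rot": TCP orientation; "contact_force": force on the tool from outside, world axes, zero at the start; "torque": the same for the moment, N m; "width": finger opening in mm.
Only numpy, scipy, OpenCV 4.12 (cv2) and the standard library are available. Lean on these libraries where they do the work, as an engineer would, in place of code of your own. Each camera call takes 0.05 s, during which the arm holds its last target. There are 200 camera calls.

## Task

Clear the check pad by lifting the blue paint kettle off it by its handle, and set it down upright on the round cork mat. Then lift the yellow dish by its arched handle, always level and with the steel ball staying in its middle, give it a quarter turn so that its red mark points at the bench camera, and bring it over the middle of the check pad with its rim at the height of the camera's lens. Finish while still holding the dish there, level and motionless, and leave all other things on the table where they are.

Things in the scene. Friction and masses are not known exactly. Their poses are not given: they have to be found in the camera images.
- station: Check station, fixed to the table: a square aluminium pad 160x160 mm, 13 mm thick, with a round black rubber top (136 mm across) whose surface lies 15 mm above the table; behind it on a post a black bench camera (60x58x54 mm, top 160 mm above the table). Origin at table height under the middle of the pad; x points from the pad towards the camera, z up.
- pad_centre (a point): Middle of the pad's rubber top, 15 mm above the table.
- lens (a point): Middle of the camera lens's front, 166 mm from the pad's centre along the station's x, 130 mm above the table; it looks back over the pad.
- cork_mat: Round cork mat, 130 mm across, 4 mm thick, fixed to the table; origin at the centre of its underside.
- kettle: Small open blue paint kettle, 0.3 kg (varies), 84 mm across at the rim, 74 mm at the foot, rim 85 mm high; origin at the centre of its underside. It starts on the pad. A rigid handle arches over it along the kettle's y: steel wires and at the top, centred 135 mm above the origin, a wooden grip bar 58 mm long (along y), 12 mm thick (along x), 18 mm high. The handle does not swing.
- dish: Yellow shallow dish, 0.25 kg, 156 mm across, rim 28 mm high, with a cone-shaped floor that falls 12 degrees towards the middle; origin at the centre of its underside, x points from the centre to the red mark on the rim. It starts on the table. A rigid handle arches over it along the dish's y: steel wires, and at the top, centred 100 mm above the origin, a black grip bar 64 mm long (along y), 12 mm thick (along x), 18 mm high. The handle does not swing.
- dish_mark (a point): The red mark on the dish's rim, 78 mm from the dish's centre along its x, 28 mm above its underside.
- dish_seat (a point): Point on the dish's axis 19 mm above its underside, where the ball's centre lies when it rests in the middle.
- ball_center (a point): Centre of the loose steel ball (25 mm across, 64 g) that lies in the middle of the dish. It rolls freely and climbs the floor if the dish is tilted or jerked.
- blue_jar: Small blue paint jar with a white cap, 49 mm across, 50 mm high; origin at the centre of its underside. Bystander.
- glue: White glue bottle with an orange nozzle, 54 mm across, 143 mm high; origin at the centre of its underside. Bystander.
- tape_measure: Yellow and black tape measure, 38x84x64 mm; origin at the centre of its underside. Bystander.
- sanding_block: Pale sanding block, 65x100x26 mm (the one nearer the robot; a second lies fixed at the back edge); origin at the centre of its underside. Bystander.

How it is judged (in metres and radians):
On the way, in this order (a step that is already met when the one before it is completed fails the run):
1. the kettle stands released and upright on the cork mat (horizontal distance between kettle and cork_mat below 0.035 m and height (world z) of kettle below 0.012 m and angle between kettle's own z axis and vertical below 0.1 rad and linear speed of kettle below 0.03 m/s and contact force between the fingers and kettle below 0.1 N), for 0.2 s.
2. the dish is lifted clear of the table, ball in the middle (height (world z) of dish above 0.03 m and distance between ball_center and dish_seat below 0.02 m and contact force between the fingers and dish above 1 N), for 0.2 s.
At the end, for the whole second after the job is handed in: Fingers alone hold the dish, still, level within 7 deg, centre within 35 mm of the pad's centre, mark within 30 mm of lens height and pointing at the lens (within 42 mm sideways, about 14 deg); ball within 12 mm of the middle; kettle upright on the cork mat, centres within 35 mm (horizontal distance between dish and pad_centre below 0.035 m and z of dish_mark in the frame of station between 0.1 and 0.16 m and x of lens in the frame of dish above 0.05 m and y of lens in the frame of dish between -0.042 and 0.042 m and angle between dish's own z axis and vertical below 0.12 rad and linear speed of dish below 0.03 m/s and angular speed of dish below 0.2 rad/s and distance between ball_center and dish_seat below 0.012 m and contact force between the fingers and dish above 1 N and contact force between dish and station below 0.1 N and horizontal distance between kettle and cork_mat below 0.035 m and height (world z) of kettle below 0.012 m and angle between kettle's own z axis and vertical below 0.1 rad); the arm keeps its last pose, push and grip.
It fails at once if the ball rolls more than 30 mm from the middle of the dish (distance between ball_center and dish_seat above 0.03 m).
It fails at once if the dish is tilted more than 15 degrees (angle between dish's own z axis and vertical above 0.26 rad).
It fails at once if the kettle is tipped more than 30 degrees (angle between kettle's own z axis and vertical above 0.52 rad).
It fails at once if a bystander is moved more than 30 mm (distance of any of blue_jar, glue, tape_measure, sanding_block from where it was at the start of the episode above 0.03 m).
It also fails if it takes over 64 s, if anything falls off the work surface, if the arm or the gripper's body presses on something with over 40 N, if the wrist force passes 120 N, or if a joint passes its speed limit or range.

## Working session

There is one attempt and no reset: what is moved stays moved. The work goes in short steps, Python scripts to look and compute and a tool call to move; the robot and the scene stay as the last step left them, time stands still between calls to the robot, and variables do not carry over. Pictures are saved under pics/ and viewed, about 8 in all and at most 12, crops included, and the job is handed in when it is done.

Besides the shell and the picture viewer there is one more tool, called after "Call:" by a JSON object that holds its "method" and its "body", one argument or row to a line. arm_command: Moves the arm, as the interface text tells. Its arguments: {"type":"object","properties":{"series":{"type":"array","items":{"type":"object","properties":{"hand":{"type":"number"},"slide":{"type":"array","items":{"type":"number"}},"turn":{"type":"array","items":{"type":"number"}}}}},"newtons":{"type":"number"}},"required":["series"]}

```bash
ls; mkdir -p pics
python3 - <<'E'
from station import bot, optics
import cv2, json
s=bot.state(); print(s); print(bot.finger_overhang)
for n in ("scene","top"):
    c=optics.camera(n); cv2.imwrite(f"pics/{n}0.png",c["frame"][:,:,::-1]); print(n,c["intrinsics"].tolist(),c["camera_from_world"].round(4).tolist())
E
```

```text
pics
{'time_s': 0.0, 'joint_positions': array([ 1.16052735e+00,  3.07575802e-01,  1.50767880e+00,  1.41750685e-05,
        1.32841553e+00, -7.34792191e-02]), 'joint_velocities': array([ 0.00040283,  0.00104143,  0.00166775, -0.00010392, -0.00055334,
       -0.00024053]), 'tau': array([-1.85589306e-03, -4.57555854e+01, -2.51922315e+01, -3.07917317e-04,
        1.31726568e-02,  4.69939437e-06]), 'tcp_pos': array([189.74748792, 542.06525455, 241.37738794]), 'tool_rot': array([-2.55479654e-04,  1.67601743e-01,  9.85854237e-01, -1.00685390e-03]), 'contact_force': array([ 0.23099209,  0.09684852, -0.1540746 ]), 'torque': array([-0.02382442,  0.03049679, -0.00909953]), 'width': 85.65146012134579}
11.0
scene [[434.0230490374832, 0.0, 322.39624196377014], [0.0, 434.0230490374832, 194.40979309765115], [0.0, 0.0, 1.0]] [[0.5433, -0.8393, 0.0197, -306.9079], [-0.3974, -0.2778, -0.8746, 344.477], [0.7395, 0.4674, -0.4845, 651.4833], [0.0, 0.0, 0.0, 1.0]]
top [[372.8732146715472, 0.0, 315.4918964607073], [0.0, 372.8732146715472, 204.52440478667245], [0.0, 0.0, 1.0]] [[-0.0057, -0.9999, -0.0151, 43.983], [-0.9994, 0.0062, -0.0342, 628.0039], [0.0343, 0.0149, -0.9993, 1241.3143], [0.0, 0.0, 0.0, 1.0]]
```

```bash
python3 -c "
import cv2
for n in ('scene','top'):
    cv2.imwrite(f'pics/{n}0b.png',cv2.resize(cv2.imread(f'pics/{n}0.png'),(800,500),interpolation=cv2.INTER_CUBIC))"
```

```text
(no output)
```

View pics/scene0b.png

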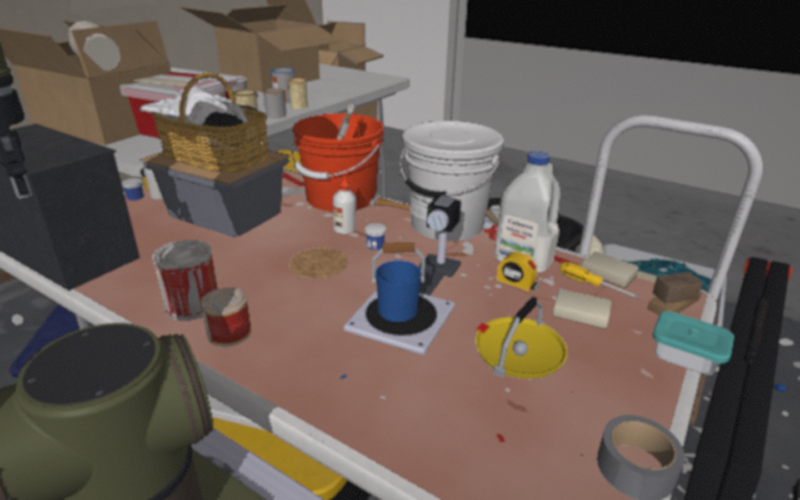

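View pics/top0b.png

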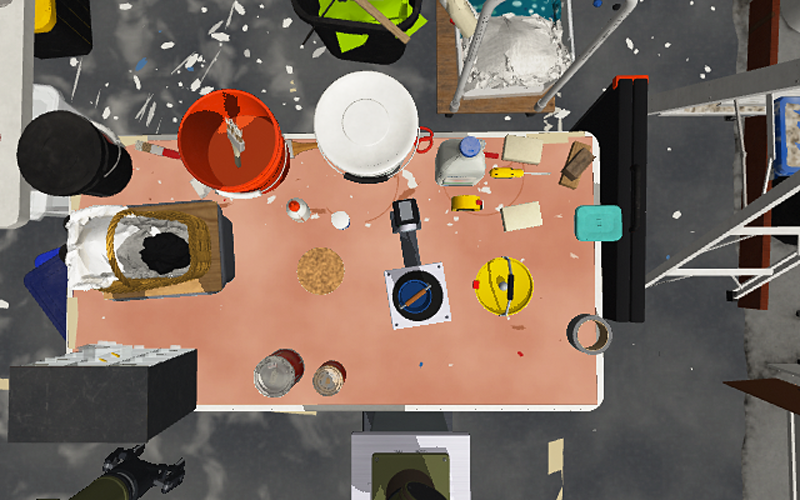

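The scene view shows the kettle on the pad at about (398,290), the dish at (520,345) with its red mark on the left, and the mat at (318,262). In the top view the mat is at (321,271), the pad at (418,296), the dish at (504,286) and the bench camera at (404,215). I'll enlarge the part that matters.

```bash
python3 -c "
import cv2
a=cv2.imread('pics/top0.png')
cv2.imwrite('pics/topc.png',cv2.resize(a[150:270,232:432],(800,480),interpolation=cv2.INTER_CUBIC))"
```

```text
(no output)
```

View pics/topc.png

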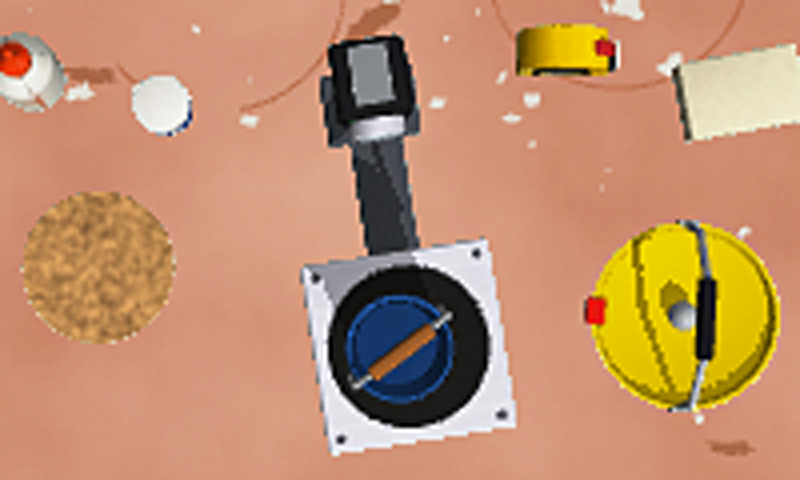

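The crop gives these pixels: mat centre (98,267), pad corners (303,268), (485,238), (517,427) and (333,454), kettle rim centre (400,349), and kettle grip from (371,377) to (437,330). The dish rim centre is (685,315), its mark (596,311), and its grip from (708,279) to (706,359).

```bash
cat > h.py <<'E'
import numpy as np
from scipy.spatial.transform import Rotation as R
def back(K,T,px,z):
    d=np.linalg.inv(K)@[*px,1]; Rm,t=T[:3,:3],T[:3,3]
    o=-Rm.T@t; d=Rm.T@d; return o+d*(z-o[2])/d[2]
def rot(s): q=s["tool_rot"]; return R.from_quat([q[1],q[2],q[3],q[0]])
E
python3 - <<'E'
from station import bot,optics
from h import *
np.set_printoptions(precision=1,suppress=True)
c=optics.camera("top");K=c["intrinsics"];T=c["camera_from_world"]
f=lambda u,v,z:back(K,T,((u+.5)/4-.5+232,(v+.5)/4-.5+150),z)
print("mat",f(98,267,4))
pc=np.array([f(*p,13) for p in [(303,268),(485,238),(517,427),(333,454)]]);print("pad",pc.mean(0),f(409,345,15))
d=(pc[0]+pc[1]-pc[2]-pc[3]);print("station yaw",np.degrees(np.arctan2(d[1],d[0])), [np.linalg.norm(pc[i]-pc[i-1]) for i in range(4)])
print("kettle rim",f(400,349,85));a,b=f(371,377,144),f(437,330,144);print(a,b,(a+b)/2,"yaw y",np.degrees(np.arctan2(*(b-a)[1::-1])))
a,b=f(708,279,109),f(706,359,109);print("dish",f(685,315,28),"mark",f(596,311,28));print(a,b,(a+b)/2,np.degrees(np.arctan2(*(b-a)[1::-1])))
print("ball",f(682,317,19))
print("lens top", f(372,72,160))
for n,u,v,z in [("glue",15,58,143),("jar",162,104,50),("tape",567,50,64),("sand",740,92,26)]: print(n,f(u,v,z))
s=bot.state(); print(s["tcp_pos"],rot(s).as_matrix())
E
```

```text
mat [589.6 241.4   4. ]
pad [521.7 -21.   13. ] [523.1 -20.6  15. ]
station yaw 8.980535326589626 [np.float64(157.0541504449339), np.float64(154.39080159218986), np.float64(159.59549216643012), np.float64(154.93851512658478)]
kettle rim [523.5 -11.1  85. ]
[505.8  12.4 144. ] [540.6 -37.2 144. ] [523.2 -12.4 144. ] yaw y -54.92287184021484
dish [ 547.3 -247.5   28. ] mark [ 550.9 -174.4   28. ]
[ 577.3 -247.9  109. ] [ 515.9 -245.5  109. ] [ 546.6 -246.7  109. ] 177.7567970707256
ball [ 545.3 -246.9   19. ]
lens top [732.6  10.3 160. ]
glue [747.6 280.  143. ]
jar [722.3 180.9  50. ]
tape [ 761.9 -147.8   64. ]
sand [ 731.4 -295.9   26. ]
[189.9 542.2 241.6] [[-0.9  0.3 -0. ]
 [ 0.3  0.9 -0. ]
 [ 0.  -0.  -1. ]]
```

```bash
cat >> h.py <<'E'
def go(s,*targets):
    """targets (x,y,z,yaw of tool y in deg): print slide (m) and turn for tool pointing straight down"""
    Rc=rot(s); p=np.array(s["tcp_pos"])
    print("t %.2f"%s["time_s"],"tcp",p.round(1),"Fz",np.round(s["contact_force"],1),"w %.1f"%s["width"],"yaw %.1f"%np.degrees(np.arctan2(*Rc.as_matrix()[1::-1,1])),"tilt %.2f"%np.degrees(np.arccos(-Rc.as_matrix()[2,2])))
    for x,y,z,a in targets:
        a=np.radians(a); Y=np.array([np.cos(a),np.sin(a),0]); Z=np.array([0,0,-1.])
        M=R.from_matrix(np.c_[np.cross(Y,Z),Y,Z])
        print((Rc.inv().apply(np.array([x,y,z])-p)/1000).round(4).tolist(),(Rc.inv()*M).as_rotvec().round(4).tolist())
E
python3 - <<'E'
from station import bot
from h import *
go(bot.state(),(430,310,250,55),(523,-12,230,35))
E
```

```text
t 0.15 tcp [189.9 542.2 241.6] Fz [-0.9 -0.4 -0.4] w 85.2 yaw 70.7 tilt 0.09
[-0.3034, -0.1398, -0.0082] [-0.0016, 0.0001, 0.274]
[-0.4976, -0.4129, 0.0122] [-0.0016, 0.0004, 0.6231]
```

Call:
{"method": "arm_command", "body": {
  "series": [
    {"hand": 100, "slide": [-0.304, -0.14, -0.008], "turn": [0, 0, 0.274]},
    {"hand": 100, "slide": [-0.304, -0.14, -0.008], "turn": [0, 0, 0.274]},
    {"hand": 100, "slide": [-0.304, -0.14, -0.008], "turn": [0, 0, 0.274]},
    {"hand": 100, "slide": [-0.304, -0.14, -0.008], "turn": [0, 0, 0.274]},
    {"hand": 100, "slide": [-0.304, -0.14, -0.008], "turn": [0, 0, 0.274]},
    {"hand": 100, "slide": [-0.304, -0.14, -0.008], "turn": [0, 0, 0.274]},
    {"hand": 100, "slide": [-0.498, -0.413, 0.012], "turn": [0, 0, 0.623]},
    {"hand": 100, "slide": [-0.498, -0.413, 0.012], "turn": [0, 0, 0.623]},
    {"hand": 100, "slide": [-0.498, -0.413, 0.012], "turn": [0, 0, 0.623]},
    {"hand": 100, "slide": [-0.498, -0.413, 0.012], "turn": [0, 0, 0.623]},
    {"hand": 100, "slide": [-0.498, -0.413, 0.012], "turn": [0, 0, 0.623]},
    {"hand": 100, "slide": [-0.498, -0.413, 0.012], "turn": [0, 0, 0.623]}
  ]
}}

```text
time_s: 1.35
tcp_pos: [502.2, 48.4, 233.4]
tool_rot: [0.0, 0.462, 0.887, -0.001]
contact_force: [0.2, 0.4, -0.1]
width: 85.3
```

Run:
```python
from station import bot
from h import *
go(bot.state(),(523,-12,230,35))
```

```text
t 1.35 tcp [502.2  48.4 233.4] Fz [ 0.2  0.4 -0.1] w 85.3 yaw 35.0 tilt 0.08
[-0.0614, -0.0176, 0.0035] [-0.0013, 0.0007, 0.0001]
```

Next I finish the approach above the kettle, then check with the wrist camera.

Call:
{"method": "arm_command", "body": {
  "series": [
    {"hand": 100, "slide": [-0.045, -0.013, 0.003], "turn": [0, 0, 0]},
    {"hand": 100, "slide": [-0.0614, -0.0176, 0.0035], "turn": [-0.001, 0, 0]},
    {"hand": 100, "slide": [-0.0614, -0.0176, 0.0035], "turn": [-0.001, 0, 0]},
    {"hand": 100, "slide": [-0.0614, -0.0176, 0.0035], "turn": [-0.001, 0, 0]}
  ]
}}

```text
time_s: 1.75
tcp_pos: [522.5, -12.0, 229.6]
tool_rot: [-0.0, 0.462, 0.887, -0.0]
contact_force: [-0.4, 0.5, -0.7]
width: 85.1
```

Run:
```python
from station import bot,optics
from h import *
import cv2
s=bot.state(); go(s,(523,-12,142,35))
c=optics.camera("wrist"); print(c["hand_eye"].round(3).tolist(),c["intrinsics"].round(1).tolist())
f=c["frame"].copy()
K=c["intrinsics"];E=np.linalg.inv(c["hand_eye"])
def pw(p):
    q=rot(s).inv().apply(np.array(p)-s["tcp_pos"]); q=E[:3,:3]@q+E[:3,3]; q=K@q; return q[:2]/q[2]
a=np.radians(125); u=np.array([np.cos(a),np.sin(a),0])*29
for x in (1,-1): 
    p=pw(np.array([523,-12,159])+x*u); print(p); cv2.circle(f,tuple(int(v) for v in p),3,(255,0,255),-1)
cv2.imwrite("pics/w1.png",f[:,:,::-1])
```

```text
t 1.75 tcp [522.5 -12.  229.6] Fz [-0.4  0.5 -0.7] w 85.1 yaw 34.9 tilt 0.06
[-0.0003, 0.0004, 0.0876] [-0.0008, -0.0007, -0.0013]
[[0.0, -0.954, -0.3, 76.08], [1.0, 0.0, 0.001, 0.716], [-0.0, -0.3, 0.954, -131.599], [0.0, 0.0, 0.0, 1.0]] [[334.0, 0.0, 319.1], [0.0, 334.0, 196.0], [0.0, 0.0, 1.0]]
[318.43700903 171.07268285]
[318.57565732 255.33549432]
```

View pics/w1.png

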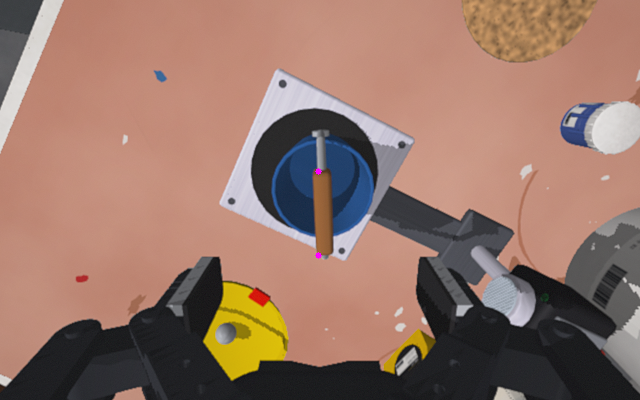

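The wrist view shows the bar running from (320,170) to (326,252). That is about 2 mm towards tool +y and 3.5° off my estimate, so I correct both on the way down and grip.

Call:
{"method": "arm_command", "body": {
  "series": [
    {"hand": 100, "slide": [0, 0.002, 0.03], "turn": [0, 0, -0.06]},
    {"hand": 100, "slide": [0, 0.002, 0.06], "turn": [0, 0, -0.06]},
    {"hand": 100, "slide": [0, 0.002, 0.08], "turn": [0, 0, -0.06]},
    {"hand": 100, "slide": [0, 0.002, 0.088], "turn": [0, 0, -0.06]},
    {"hand": 100, "slide": [0, 0.002, 0.088], "turn": [0, 0, -0.06]},
    {"hand": 0, "slide": [0, 0.002, 0.088], "turn": [0, 0, -0.06]},
    {"hand": 0, "slide": [0, 0.002, 0.088], "turn": [0, 0, -0.06]},
    {"hand": 0, "slide": [0, 0.002, 0.088], "turn": [0, 0, -0.06]},
    {"hand": 0, "slide": [0, 0.002, 0.088], "turn": [0, 0, -0.06]},
    {"hand": 0, "slide": [0, 0.002, 0.088], "turn": [0, 0, -0.06]},
    {"hand": 0, "slide": [0, 0.002, 0.088], "turn": [0, 0, -0.06]},
    {"hand": 0, "slide": [0, 0.002, 0.088], "turn": [0, 0, -0.06]}
  ],
  "newtons": 50
}}

```text
time_s: 3.0
tcp_pos: [524.3, -10.3, 142.3]
tool_rot: [0.0, 0.435, 0.9, -0.0]
contact_force: [-0.7, 0.0, 4.9]
width: 11.2
```

Run:
```python
from station import bot
from h import *
s=bot.state(); p=s["tcp_pos"]
go(s,(p[0],p[1],p[2]+60,38.3),(589.6,241,p[2]+60,38.3),(589.6,241,p[2]-10,38.3))
```

```text
t 3.00 tcp [524.3 -10.3 142.3] Fz [-0.7  0.   4.9] w 11.2 yaw 38.4 tilt 0.00
[-0.0, 0.0, -0.06] [0.0, 0.0001, 0.0023]
[0.1562, 0.2074, -0.06] [0.0, 0.0001, 0.0023]
[0.1562, 0.2074, 0.01] [0.0, 0.0001, 0.0023]
```

Call:
{"method": "arm_command", "body": {
  "series": [
    {"hand": 0, "slide": [0, 0, -0.008], "turn": [0, 0, 0]},
    {"hand": 0, "slide": [0, 0, -0.022], "turn": [0, 0, 0]},
    {"hand": 0, "slide": [0, 0, -0.04], "turn": [0, 0, 0]},
    {"hand": 0, "slide": [0, 0, -0.054], "turn": [0, 0, 0]},
    {"hand": 0, "slide": [0.006, 0.008, -0.06], "turn": [0, 0, 0]},
    {"hand": 0, "slide": [0.018, 0.024, -0.06], "turn": [0, 0, 0]},
    {"hand": 0, "slide": [0.036, 0.048, -0.06], "turn": [0, 0, 0]},
    {"hand": 0, "slide": [0.054, 0.072, -0.06], "turn": [0, 0, 0]},
    {"hand": 0, "slide": [0.075, 0.1, -0.06], "turn": [0, 0, 0]},
    {"hand": 0, "slide": [0.096, 0.127, -0.06], "turn": [0, 0, 0]},
    {"hand": 0, "slide": [0.114, 0.151, -0.06], "turn": [0, 0, 0]},
    {"hand": 0, "slide": [0.128, 0.17, -0.06], "turn": [0, 0, 0]}
  ]
}}

```text
time_s: 4.2
tcp_pos: [577.4, 198.3, 201.2]
tool_rot: [-0.001, 0.434, 0.901, -0.0]
contact_force: [0.3, -0.8, -2.6]
width: 11.3
```

Run:
```python
from station import bot,optics
from h import *
import cv2
s=bot.state()
go(s,(589.6,241,202,38.3),(589.6,241,132.5,38.3))
c=optics.camera("scene"); cv2.imwrite("pics/s1.png",cv2.resize(c["frame"][130:330,180:500,::-1],(800,500)))
```

```text
t 4.20 tcp [577.4 198.3 201.2] Fz [ 0.3 -0.8 -2.6] w 11.3 yaw 38.5 tilt 0.11
[0.0258, 0.0361, -0.0008] [-0.0012, -0.0014, 0.0034]
[0.0257, 0.0362, 0.0687] [-0.0012, -0.0014, 0.0034]
```

View pics/s1.png

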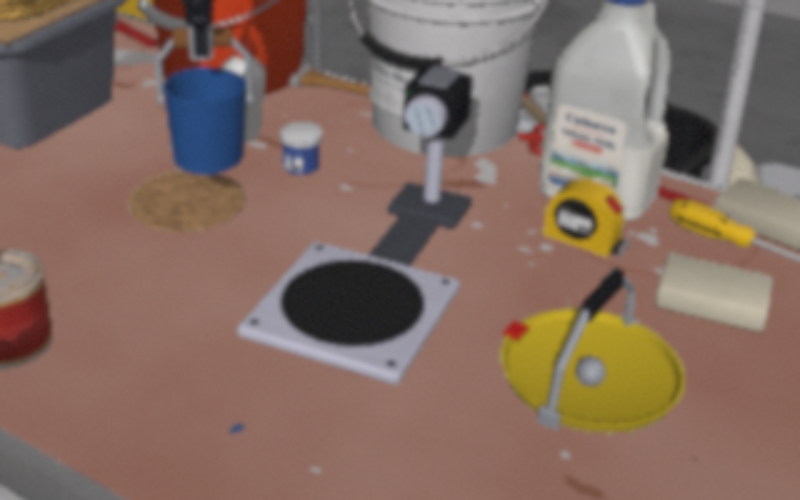

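The kettle hangs upright at (205,120) in the crop, the pad is empty and the dish is untouched. I move it over the mat and lower it.

Call:
{"method": "arm_command", "body": {
  "series": [
    {"hand": 0, "slide": [0.01, 0.014, -0.001], "turn": [0, 0, 0]},
    {"hand": 0, "slide": [0.018, 0.026, -0.001], "turn": [0, 0, 0]},
    {"hand": 0, "slide": [0.024, 0.033, 0.004], "turn": [0, 0, 0]},
    {"hand": 0, "slide": [0.026, 0.036, 0.014], "turn": [-0.001, -0.001, 0]},
    {"hand": 0, "slide": [0.026, 0.036, 0.028], "turn": [-0.001, -0.001, 0]},
    {"hand": 0, "slide": [0.026, 0.036, 0.044], "turn": [-0.001, -0.001, 0]},
    {"hand": 0, "slide": [0.026, 0.036, 0.056], "turn": [-0.001, -0.001, 0]},
    {"hand": 0, "slide": [0.026, 0.036, 0.063], "turn": [-0.001, -0.001, 0]},
    {"hand": 0, "slide": [0.026, 0.036, 0.067], "turn": [-0.001, -0.001, 0]},
    {"hand": 0, "slide": [0.026, 0.036, 0.069], "turn": [-0.001, -0.001, 0]},
    {"hand": 0, "slide": [0.026, 0.036, 0.07], "turn": [-0.001, -0.001, 0]},
    {"hand": 0, "slide": [0.026, 0.036, 0.07], "turn": [-0.001, -0.001, 0]}
  ]
}}

```text
time_s: 5.45
tcp_pos: [591.1, 245.2, 131.9]
tool_rot: [0.0, 0.434, 0.901, 0.003]
contact_force: [-0.3, 0.0, -3.8]
width: 11.3
```

Run:
```python
from station import bot
from h import *
go(bot.state(),(589.6,241,131.3,38.3))
```

```text
t 5.45 tcp [591.1 245.2 131.9] Fz [-0.3  0.  -3.8] w 11.3 yaw 38.5 tilt 0.31
[-0.0023, -0.0038, 0.0006] [0.0049, -0.0022, 0.0043]
```

Call:
{"method": "arm_command", "body": {
  "series": [
    {"hand": 0, "slide": [0, 0, 0.001], "turn": [0, 0, 0]},
    {"hand": 0, "slide": [0, 0, 0.002], "turn": [0, 0, 0]},
    {"hand": 0, "slide": [0, 0, 0.002], "turn": [0, 0, 0]},
    {"hand": 100, "slide": [0, 0, 0.002], "turn": [0, 0, 0]},
    {"hand": 100, "slide": [0, 0, 0.002], "turn": [0, 0, 0]},
    {"hand": 100, "slide": [0, 0, 0.002], "turn": [0, 0, 0]},
    {"hand": 100, "slide": [0, 0, 0.002], "turn": [0, 0, 0]},
    {"hand": 100, "slide": [0, 0, 0.002], "turn": [0, 0, 0]},
    {"hand": 100, "slide": [0, 0, 0.002], "turn": [0, 0, 0]},
    {"hand": 100, "slide": [0, 0, -0.03], "turn": [0, 0, 0]},
    {"hand": 100, "slide": [0, 0, -0.07], "turn": [0, 0, 0]},
    {"hand": 100, "slide": [0, 0, -0.1], "turn": [0, 0, 0]}
  ]
}}

```text
time_s: 6.65
tcp_pos: [591.2, 244.8, 233.8]
tool_rot: [0.001, 0.434, 0.901, 0.003]
contact_force: [0.9, 0.1, -0.3]
width: 85.3
```

Run:
```python
from station import bot,optics
from h import *
import cv2
go(bot.state(),(560,-50,240,70),(547,-247,200,87.5))
c=optics.camera("top"); cv2.imwrite("pics/t2.png",c["frame"][:,:,::-1])
c=optics.camera("scene"); cv2.imwrite("pics/s2.png",c["frame"][:,:,::-1])
a=cv2.imread("pics/t2.png")[130:290,200:440]; b=cv2.imread("pics/s2.png")[130:330,180:500]
cv2.imwrite("pics/v2.png",np.vstack([cv2.resize(a,(480,320)),cv2.resize(b,(480,280))]))
```

```text
t 6.65 tcp [591.2 244.8 233.8] Fz [ 0.9  0.1 -0.3] w 85.3 yaw 38.5 tilt 0.36
[-0.2111, -0.2081, -0.0078] [0.0064, -0.0, -0.549]
[-0.3572, -0.3413, 0.0311] [0.0065, 0.001, -0.8544]
```

View pics/v2.png

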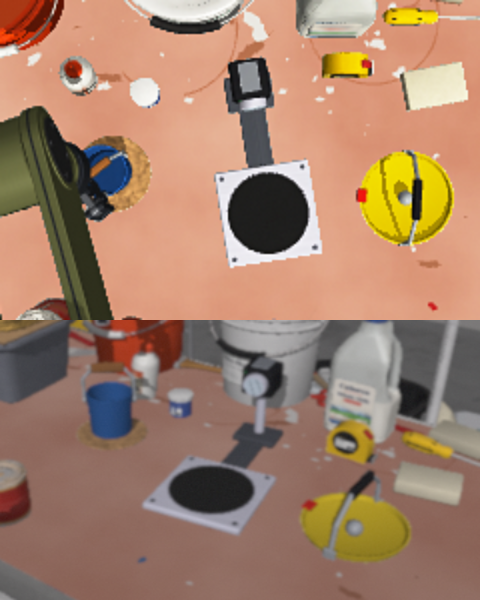

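The kettle stands upright, released and centred on the mat, and nothing else has moved. Now I move over the dish.

Call:
{"method": "arm_command", "body": {
  "series": [
    {"hand": 100, "slide": [-0.211, -0.208, -0.008], "turn": [0.006, 0, -0.549]},
    {"hand": 100, "slide": [-0.211, -0.208, -0.008], "turn": [0.006, 0, -0.549]},
    {"hand": 100, "slide": [-0.211, -0.208, -0.008], "turn": [0.006, 0, -0.549]},
    {"hand": 100, "slide": [-0.211, -0.208, -0.008], "turn": [0.006, 0, -0.549]},
    {"hand": 100, "slide": [-0.211, -0.208, -0.008], "turn": [0.006, 0, -0.549]},
    {"hand": 100, "slide": [-0.211, -0.208, -0.008], "turn": [0.006, 0, -0.549]},
    {"hand": 100, "slide": [-0.357, -0.341, 0.031], "turn": [0.0065, 0.001, -0.8544]},
    {"hand": 100, "slide": [-0.357, -0.341, 0.031], "turn": [0.0065, 0.001, -0.8544]},
    {"hand": 100, "slide": [-0.357, -0.341, 0.031], "turn": [0.0065, 0.001, -0.8544]},
    {"hand": 100, "slide": [-0.357, -0.341, 0.031], "turn": [0.0065, 0.001, -0.8544]},
    {"hand": 100, "slide": [-0.357, -0.341, 0.031], "turn": [0.0065, 0.001, -0.8544]},
    {"hand": 100, "slide": [-0.357, -0.341, 0.031], "turn": [0.0065, 0.001, -0.8544]}
  ]
}}

```text
time_s: 7.95
tcp_pos: [549.1, -247.2, 200.4]
tool_rot: [0.003, 0.024, 1.0, 0.002]
contact_force: [-0.8, -0.2, 0.1]
width: 85.3
```

Call:
{"method": "arm_command", "body": {
  "series": [
    {"hand": 100, "slide": [0, 0, 0], "turn": [0, 0, 0]},
    {"hand": 100, "slide": [0, 0, 0], "turn": [0, 0, 0]}
  ]
}}

```text
time_s: 8.15
tcp_pos: [549.0, -245.6, 200.3]
tool_rot: [0.003, 0.023, 1.0, 0.003]
contact_force: [0.3, -0.3, 0.6]
width: 85.9
```

Run:
```python
from station import bot
from h import *
go(bot.state(),(547,-247,200,87.5))
```

```text
t 8.15 tcp [ 549.  -245.6  200.3] Fz [ 0.3 -0.3  0.6] w 85.9 yaw 87.4 tilt 0.45
[0.002, -0.0015, 0.0003] [0.0053, 0.0057, -0.0021]
```

Call:
{"method": "arm_command", "body": {
  "series": [
    {"hand": 100, "slide": [0.002, -0.0015, 0], "turn": [0.0053, 0.0057, -0.0021]},
    {"hand": 100, "slide": [0.002, -0.0015, 0], "turn": [0.0053, 0.0057, -0.0021]},
    {"hand": 100, "slide": [0.002, -0.0015, 0], "turn": [0.0053, 0.0057, -0.0021]}
  ]
}}

```text
time_s: 8.45
tcp_pos: [547.2, -246.1, 200.6]
tool_rot: [0.0, 0.021, 1.0, -0.0]
contact_force: [-0.4, 0.2, 0.2]
width: 85.4
```

Run:
```python
from station import bot,optics
from h import *
import cv2
s=bot.state(); go(s,(547,-247,92,87.5))
c=optics.camera("wrist"); f=c["frame"].copy()
K=c["intrinsics"];E=np.linalg.inv(c["hand_eye"])
def pw(p):
    q=rot(s).inv().apply(np.array(p)-s["tcp_pos"]); q=E[:3,:3]@q+E[:3,3]; q=K@q; return q[:2]/q[2]
for x in (32,-32): 
    p=pw(np.array([547+x,-247,109])); print(p); cv2.circle(f,tuple(int(v) for v in p),2,(255,0,255),-1)
cv2.imwrite("pics/w2.png",f[:,:,::-1])
```

```text
t 8.45 tcp [ 547.2 -246.1  200.6] Fz [-0.4  0.2  0.2] w 85.4 yaw 87.6 tilt 0.03
[0.0002, -0.0009, 0.1086] [-0.0001, 0.0004, 0.0014]
[319.62062039 244.36086232]
[315.70308261 158.33123169]
```

View pics/w2.png

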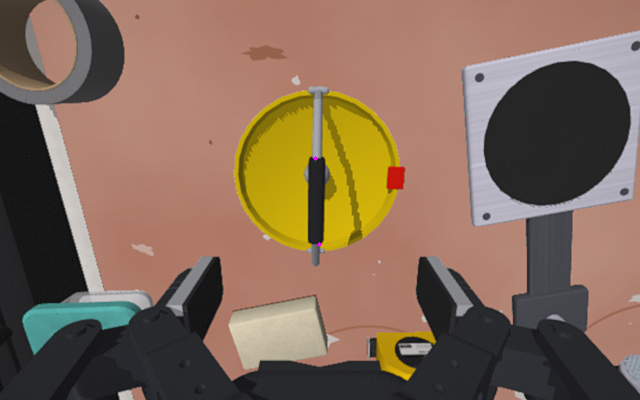

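The bar runs from (316.5,157) to (316,243), aligned with the jaws and about 1 mm towards tool −y. The ball sits in the middle and the mark is at (396,178). I descend and close gently.

Call:
{"method": "arm_command", "body": {
  "series": [
    {"hand": 100, "slide": [0, -0.001, 0.03], "turn": [0, 0, 0]},
    {"hand": 100, "slide": [0, -0.001, 0.065], "turn": [0, 0, 0]},
    {"hand": 60, "slide": [0, -0.001, 0.09], "turn": [0, 0, 0]},
    {"hand": 40, "slide": [0, -0.001, 0.104], "turn": [0, 0, 0]},
    {"hand": 30, "slide": [0, -0.001, 0.108], "turn": [0, 0, 0]},
    {"hand": 25, "slide": [0, -0.001, 0.1085], "turn": [0, 0, 0]},
    {"hand": 20, "slide": [0, -0.001, 0.1085], "turn": [0, 0, 0]},
    {"hand": 16, "slide": [0, -0.001, 0.1085], "turn": [0, 0, 0]},
    {"hand": 13, "slide": [0, -0.001, 0.1085], "turn": [0, 0, 0]},
    {"hand": 10, "slide": [0, -0.001, 0.1085], "turn": [0, 0, 0]},
    {"hand": 5, "slide": [0, -0.001, 0.1085], "turn": [0, 0, 0]},
    {"hand": 0, "slide": [0, -0.001, 0.1085], "turn": [0, 0, 0]}
  ],
  "newtons": 60
}}

```text
time_s: 9.7
tcp_pos: [548.3, -248.1, 93.3]
tool_rot: [0.002, 0.021, 1.0, -0.001]
contact_force: [0.4, -1.6, 5.3]
width: 11.1
```

Call:
{"method": "arm_command", "body": {
  "series": [
    {"hand": 0, "slide": [0, 0, 0], "turn": [0, 0, 0]},
    {"hand": 0, "slide": [0, 0, 0], "turn": [0, 0, 0]},
    {"hand": 0, "slide": [0, 0, 0], "turn": [0, 0, 0]},
    {"hand": 0, "slide": [0, 0, 0], "turn": [0, 0, 0]}
  ],
  "newtons": 60
}}

```text
time_s: 10.1
tcp_pos: [548.3, -248.0, 93.3]
tool_rot: [0.002, 0.021, 1.0, -0.001]
contact_force: [-0.2, -0.8, 2.8]
width: 10.9
```

Run:
```python
from station import bot
from h import *
go(bot.state())
```

```text
t 10.10 tcp [ 548.3 -248.    93.3] Fz [-0.2 -0.8  2.8] w 10.9 yaw 87.6 tilt 0.20
```

Gripped at 10.9 mm. I lift straight up about 102 mm with gentle ramps, which puts the rim at lens height.

Call:
{"method": "arm_command", "body": {
  "series": [
    {"hand": 0, "slide": [0, 0, -0.002], "turn": [0, 0, 0]},
    {"hand": 0, "slide": [0, 0, -0.006], "turn": [0, 0, 0]},
    {"hand": 0, "slide": [0, 0, -0.012], "turn": [0, 0, 0]},
    {"hand": 0, "slide": [0, 0, -0.02], "turn": [0, 0, 0]},
    {"hand": 0, "slide": [0, 0, -0.03], "turn": [0, 0, 0]},
    {"hand": 0, "slide": [0, 0, -0.042], "turn": [0, 0, 0]},
    {"hand": 0, "slide": [0, 0, -0.055], "turn": [0, 0, 0]},
    {"hand": 0, "slide": [0, 0, -0.068], "turn": [0, 0, 0]},
    {"hand": 0, "slide": [0, 0, -0.08], "turn": [0, 0, 0]},
    {"hand": 0, "slide": [0, 0, -0.09], "turn": [0, 0, 0]},
    {"hand": 0, "slide": [0, 0, -0.097], "turn": [0, 0, 0]},
    {"hand": 0, "slide": [0, 0, -0.102], "turn": [0, 0, 0]}
  ]
}}

```text
time_s: 11.3
tcp_pos: [548.0, -247.9, 196.1]
tool_rot: [0.002, 0.021, 1.0, -0.001]
contact_force: [0.8, 0.3, -3.0]
width: 11.2
```

Call:
{"method": "arm_command", "body": {
  "series": [
    {"hand": 0, "slide": [0, 0, -0.001], "turn": [0, 0, 0]},
    {"hand": 0, "slide": [0, 0, -0.001], "turn": [0, 0, 0]},
    {"hand": 0, "slide": [0, 0, -0.001], "turn": [0, 0, 0]},
    {"hand": 0, "slide": [0, 0, -0.001], "turn": [0, 0, 0]}
  ]
}}

```text
time_s: 11.7
tcp_pos: [547.7, -247.7, 196.5]
tool_rot: [0.001, 0.021, 1.0, -0.001]
contact_force: [-0.4, 0.2, -2.6]
width: 11.1
```

Run:
```python
from station import bot,optics
from h import *
import cv2
go(bot.state(),(522.5,-20.8,195,87.5),(522.5,-20.8,195,9))
c=optics.camera("scene"); cv2.imwrite("pics/s3.png",cv2.resize(c["frame"][130:330,240:560,::-1],(800,500)))
```

```text
t 11.70 tcp [ 547.7 -247.7  196.5] Fz [-0.4  0.2 -2.6] w 11.1 yaw 87.6 tilt 0.16
[0.0348, 0.2257, 0.0011] [-0.0013, 0.0025, 0.0012]
[0.0348, 0.2257, 0.0011] [0.0006, 0.0029, 1.3713]
```

View pics/s3.png

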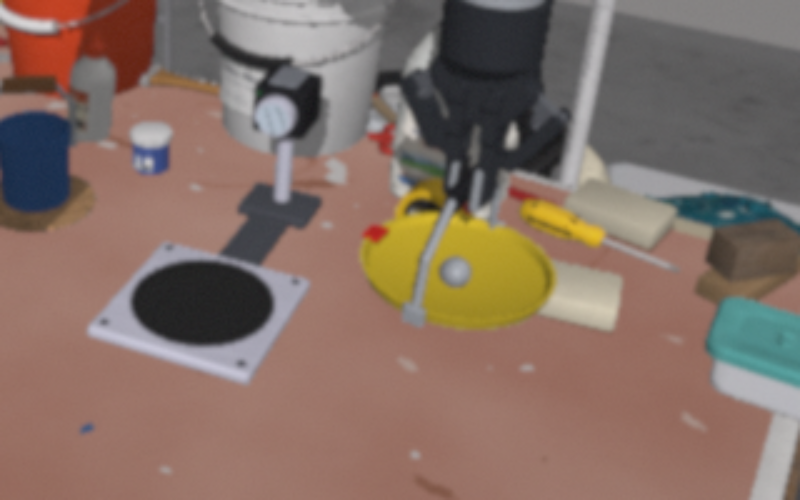

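The dish is level in the air with the ball in its middle at (455,271), and the mark is at the left at (375,233). I do the first half of the transfer and turn now.

Call:
{"method": "arm_command", "body": {
  "series": [
    {"hand": 0, "slide": [0, 0.002, 0], "turn": [0, 0, 0.014]},
    {"hand": 0, "slide": [0.001, 0.009, 0], "turn": [0, 0, 0.055]},
    {"hand": 0, "slide": [0.003, 0.02, 0], "turn": [0, 0, 0.123]},
    {"hand": 0, "slide": [0.005, 0.034, 0], "turn": [0, 0, 0.206]},
    {"hand": 0, "slide": [0.0075, 0.049, 0], "turn": [0, 0, 0.295]},
    {"hand": 0, "slide": [0.01, 0.064, 0], "turn": [0, 0, 0.391]},
    {"hand": 0, "slide": [0.012, 0.079, 0.0003], "turn": [0, 0, 0.48]},
    {"hand": 0, "slide": [0.0143, 0.093, 0.0005], "turn": [0, 0, 0.562]},
    {"hand": 0, "slide": [0.0158, 0.103, 0.0005], "turn": [0, 0, 0.624]},
    {"hand": 0, "slide": [0.0168, 0.109, 0.0005], "turn": [0, 0, 0.665]},
    {"hand": 0, "slide": [0.0174, 0.113, 0.0005], "turn": [0, 0, 0.686]},
    {"hand": 0, "slide": [0.0174, 0.113, 0.0005], "turn": [0, 0, 0.686]}
  ]
}}

```text
time_s: 12.95
tcp_pos: [535.1, -133.6, 195.8]
tool_rot: [0.001, 0.356, 0.934, -0.0]
contact_force: [0.8, 0.2, -3.4]
width: 11.0
```

Run:
```python
from station import bot
from h import *
go(bot.state(),(522.5,-20.8,195,9))
```

```text
t 12.95 tcp [ 535.1 -133.6  195.8] Fz [ 0.8  0.2 -3.4] w 11.0 yaw 48.3 tilt 0.15
[0.0844, 0.0758, 0.0006] [0.0015, 0.0022, 0.6857]
```

Call:
{"method": "arm_command", "body": {
  "series": [
    {"hand": 0, "slide": [0.0017, 0.0015, 0], "turn": [0, 0, 0.014]},
    {"hand": 0, "slide": [0.0067, 0.006, 0], "turn": [0, 0, 0.055]},
    {"hand": 0, "slide": [0.0152, 0.0136, 0], "turn": [0, 0, 0.123]},
    {"hand": 0, "slide": [0.0253, 0.0227, 0], "turn": [0, 0, 0.206]},
    {"hand": 0, "slide": [0.0363, 0.0326, 0], "turn": [0, 0, 0.295]},
    {"hand": 0, "slide": [0.0481, 0.0432, 0], "turn": [0, 0, 0.391]},
    {"hand": 0, "slide": [0.0591, 0.0531, 0.0003], "turn": [0, 0, 0.48]},
    {"hand": 0, "slide": [0.0692, 0.0622, 0.0005], "turn": [0, 0, 0.562]},
    {"hand": 0, "slide": [0.0768, 0.069, 0.0005], "turn": [0, 0, 0.624]},
    {"hand": 0, "slide": [0.0819, 0.0735, 0.0005], "turn": [0, 0, 0.665]},
    {"hand": 0, "slide": [0.0844, 0.0758, 0.0005], "turn": [0, 0.001, 0.686]},
    {"hand": 0, "slide": [0.0844, 0.0758, 0.0005], "turn": [0, 0.001, 0.686]}
  ]
}}

```text
time_s: 14.15
tcp_pos: [522.6, -20.8, 195.2]
tool_rot: [0.001, 0.649, 0.76, 0.0]
contact_force: [0.5, -0.5, -3.5]
width: 10.4
```

Call:
{"method": "arm_command", "body": {
  "series": [
    {"hand": 0, "slide": [0, 0, 0], "turn": [0, 0, 0]},
    {"hand": 0, "slide": [0, 0, 0], "turn": [0, 0, 0]},
    {"hand": 0, "slide": [0, 0, 0], "turn": [0, 0, 0]},
    {"hand": 0, "slide": [0, 0, 0], "turn": [0, 0, 0]},
    {"hand": 0, "slide": [0, 0, 0], "turn": [0, 0, 0]}
  ]
}}

```text
time_s: 14.65
tcp_pos: [522.5, -20.9, 195.1]
tool_rot: [0.001, 0.649, 0.76, 0.0]
contact_force: [0.1, -0.2, -4.0]
width: 11.0
```

Run:
```python
from station import bot,optics
from h import *
import cv2
go(bot.state(),(522.5,-20.8,195,9))
c=optics.camera("scene"); a=c["frame"][130:310,180:436,::-1]
t=optics.camera("top"); b=t["frame"][150:270,232:432,::-1]
cv2.imwrite("pics/v4.png",np.vstack([cv2.resize(a,(426,300)),cv2.resize(b,(426,256))])); cv2.imwrite("pics/s4.png",cv2.resize(a,(768,540),interpolation=cv2.INTER_CUBIC))
s=bot.state(); T=c["camera_from_world"]
def pr(p):
    q=c["intrinsics"]@(T[:3,:3]@p+T[:3,3]); return (q[:2]/q[2]-[180,130])*3
m=np.array([np.cos(np.radians(9)),np.sin(np.radians(9)),0]); o=np.array([522.5,-20.8,0])
print("mark",pr(o+78*m+[0,0,130]),"seat",pr(o+[0,0,121]),"lens",pr(o+166*m+[0,0,130]))
n=np.array([-m[1],m[0],0])
print("rim near/left/right",[pr(o+78*v+[0,0,130]).round() for v in (-m,n,-n)])
```

```text
t 14.65 tcp [522.5 -20.9 195.1] Fz [ 0.1 -0.2 -4. ] w 11.0 yaw 9.0 tilt 0.11
[0.0001, -0.0, 0.0001] [0.0017, 0.0007, -0.0]
mark [463.44948869 186.79725672] seat [422.93026749 242.64844077] lens [503.39460232 141.7405682 ]
rim near/left/right [array([377., 284.]), array([330., 209.]), array([522., 256.])]
```

View pics/s4.png

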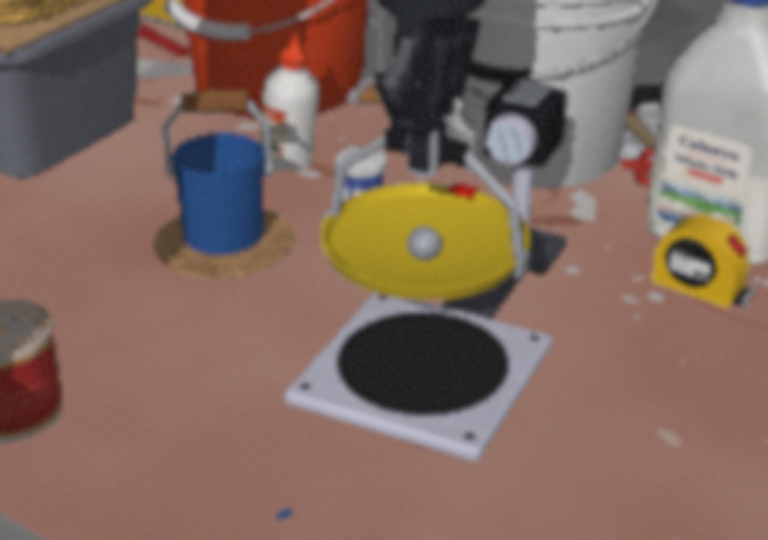

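View pics/v4.png

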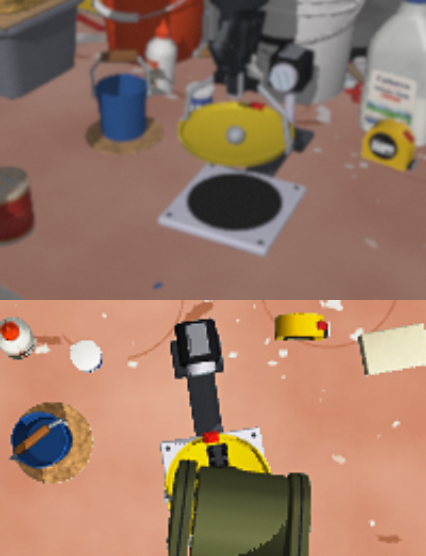

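The mark is at (464,190), predicted (463,187), and the ball is at (425,243), predicted (423,243). The kettle stands upright on the mat. The dish hangs level over the pad with its mark towards the lens, so I hand in.

Run:
```python
from station import bot
from h import *
s=bot.state(); go(s); print(np.abs(s["joint_velocities"]).max().round(4))
print(bot.finish_job())
```

```text
t 14.75 tcp [522.5 -20.8 195.1] Fz [ 0.   0.2 -2.6] w 10.9 yaw 9.0 tilt 0.11
0.0072
the job is handed in; nothing more can be done
None
```

I set the kettle down upright on the cork mat. The dish is held level over the middle of the check pad, with its rim at lens height and its red mark pointing at the camera. I handed the job in at 14.75 s; no verdict is reported.

- **Arm:** in the last reading the tool was within 1 mm of the pad centre I measured. Tool tilt was 0.11°, the yaw matched the station's measured 9°, and the arm was at rest. The grip was holding at 10.9 mm.
- **Dish and ball:** in the last scene picture the mark and the ball were each within about 3 pixels of where they should be in the enlarged view. I judged level from the tool tilt and the picture, not from a separate measurement.
- **Kettle:** I estimate it is about 2 mm from the mat centre in the top view. When I lowered it, the tool ended about 4 mm off target. Both are well inside the 35 mm limit.
- **Other things on the table:** the four bystanders looked unmoved by eye; I did not remeasure them.

No check failed or disagreed.

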